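# Lock a heat-sink plate onto an inclined test stand

## Task

Pick up the heat-sink plate and hang it on the inclined stand: lay it flat on the sloping deck with its keyhole over the screw head, pushing down the latch pin beneath it, and slide it down the slope against the sprung bumper until it is square against both stop blocks. Keep it pressed there, firmly but without ramming, until the slow latch pin has come fully up behind the plate's upper edge, then let go so that the plate stays locked on the stand. Leave the other things on the bench where they are.

Things in the scene. Friction and masses are not known exactly. Their poses are not given: they have to be found in the camera images.
- plate: Loose aluminium plate with a finned heat sink on it, about 0.4 kg. Plate 170 mm (x) by 90 mm (y) by 5 mm (z); origin at the centre of its underside. The heat sink is a solid block to grip: x = +2 to +42 mm, 50 mm along y (centred), its top 45 mm above the underside. The keyhole is near the -x end; the +x end points up the slope on the stand. Starts flat on the table, fins up.
- keyhole (a point): Centre of the keyhole's wide entry hole on the plate's underside (plate x = -60 mm, y = 0). The through hole is 24 mm wide, its corners cut; a funnel narrows it to an 11 mm slot that runs towards plate +x and ends at plate x = -31 mm.
- deck: Fixed sloping deck of the stand, 28 degrees, 250 x 130 mm, low end towards the robot, roughly. Origin on its upper surface near the middle, 85 mm above the table; x straight up the slope, y across, z out of the surface. A plate that is home has its origin and axes on these; with the entry hole centred on the screw its origin is at deck x = +22 mm. The slot lets it slide between.
- screw (a point): Centre of the top of the shoulder-screw head that stands out of the deck, at deck x = -38 mm, y = 0, z = 10.5 mm. Head 16 mm across and 4 mm thick, its underside 6.5 mm above the deck; shank 7 mm across.
- stop: Two fixed steel stop blocks at the deck's low end, 26 mm wide, centred at deck y = -34 and +34 mm, 14 mm tall; their upslope faces are at deck x = -85 mm. Origin equals the deck's origin.
- bumper (a joint): Travel (m) of the sprung bumper between the stop blocks: 0 = out, 12 mm up the slope from the stop faces (it meets the plate when that is 12 mm short of home); 0.012 = pushed flush by a plate that is home. It pushes back up the slope with 8 N at first touch and 11 N at home, so an unlocked plate that is let go slides back.
- pin (a joint): Depression (m) of the latch pin: 0 = fully up, 12 mm above the deck; 0.012 = flush. Sprung (3 to 5 N) and heavily damped (1300 N s/m): pressing it down with the plate takes about 15 N for 1 to 2 s. Once clear of the plate, within 2 mm of home, it takes about 4 s to come up just behind the plate's upper edge and then keeps it from sliding back.
- pin_place (a point): Centre of the 12 mm latch pin at the deck surface, deck x = +93 mm, y = 0.
- cap_a: Bystander: capacitor can, 35 mm across, 50 mm tall; origin at the centre of its foot.
- cap_b: Bystander: capacitor can, 30 mm across, 40 mm tall; origin at the centre of its foot.
- spare_sink: Bystander: loose finned heat sink without a plate, 60 x 40 x 24 mm; origin under its centre.
- inductor: Bystander: open-frame inductor, 50 x 45 x 38 mm; origin under its centre.
- flux: Bystander: capped bottle, 44 mm across, 100 mm tall; origin under its centre.
- driver: Bystander: screwdriver lying on the table; origin under its middle.
- spool: Bystander: metal reel, 60 mm across, 35 mm tall; origin under its centre.
Not all that is in view belongs to the job. What is meant by the plate is not green or yellow, and is the larger of those in its own colour.

How it is judged:
On the way, in this order (a step that is already met when the one before it is completed fails the run):
1. the plate lies on the deck with the screw head through its entry hole, not yet slid under it (x of keyhole in the frame of deck between -0.047 and -0.03 m and y of keyhole in the frame of deck between -0.007 and 0.007 m and z of keyhole in the frame of deck below 0.0035 m and angle between the z axis of plate and the z axis of deck, either way round below 0.09 rad), for 0.05 s.
2. the plate is slid down under the screw head and pressed against the stop blocks (within 2 mm of home) (x of plate in the frame of deck between -0.003 and 0.002 m and y of plate in the frame of deck between -0.005 and 0.005 m and angle between the z axis of plate and the z axis of deck, either way round below 0.05 rad and contact force between plate and stop above 1 N), for 0.1 s.
3. the latch pin has come fully up (within 1 mm) while the plate is still pressed against the stop blocks (value of joint pin below 0.001 m and x of plate in the frame of deck below 0.002 m and contact force between plate and stop above 0.5 N), for 0.1 s.
At the end, for the whole second after the job is handed in: The plate rests, released and still, flat on the deck (within 4 mm and 0.05 rad), square to it within 0.08 rad, at most 5 mm up the slope from home and 6 mm to the side, its slot under the screw head, the bumper compressed by over 6 mm and the latch pin up (within 1.5 mm) behind its upper edge (x of plate in the frame of deck between -0.003 and 0.005 m and y of plate in the frame of deck between -0.006 and 0.006 m and z of plate in the frame of deck between -0.002 and 0.004 m and angle between the z axis of plate and the z axis of deck, either way round below 0.05 rad and angle between the x axis of plate and the x axis of deck, either way round below 0.08 rad and value of joint pin below 0.0015 m and value of joint bumper above 0.006 m and linear speed of plate below 0.01 m/s); the robot touches nothing.
It fails at once if a bystander is moved by over 30 mm (distance of any of cap_a, cap_b, spare_sink, inductor, flux, driver, spool from where it was at the start of the episode above 0.03 m).
It fails at once if the plate is rammed against the stop blocks with over 60 N (contact force between plate and stop above 60 N).
It also fails if it takes over 69 s, if anything falls off the work surface, if the arm or the gripper's body presses on something with over 40 N, if the wrist force passes 120 N, or if a joint passes its speed limit or range.

## Robot

A 7-joint arm with a two-finger parallel gripper is mounted at the origin on the work surface. World frame = base frame: x ahead of the robot, y to its left, z up, the work surface at z = 0. Lengths are in m, angles in rad, forces in N, time in s.
With the tool pointing down it reaches from about 0.4 to 0.9 m from the base axis. Payload 5.6 kg.
Tool frame: the origin (TCP) lies at the very end of the fingers, on their centre line; the grasp point (between the pads) lies env.grasp_offset behind it (env.grasp_offset is the distance from the TCP to the grasp point, in m); z points along the fingers, y is the line along which they close (so a half turn about z gives the same grasp; the last joint's range is limited). The gripper opens to 92 mm and grips with 3 to 60 N. Pads are 20 mm wide; open, the fingers measure 128 mm over their backs; the gripper's body (75 mm by 189 mm) begins 69 mm behind the grasp point.
Start: joints at [1.233, 0.468, -0.012, 1.603, 0.006, 1.071, -0.056], TCP at [0.189, -0.622, 0.183] pointing down, gripper open.
Joint ranges: [-2.53, 2.53], [-0.31, 2.02], [-1.57, 1.55], [0.28, 2.44], [-1.29, 4.43], [0.15, 1.84], [-2.92, 2.92]. Speed limits (rad/s): [2.57, 2.57, 3.14, 3.14, 3.14, 3.14, 3.14].

## Interface

Orientations are given as [roll, pitch, yaw] about the fixed x, y, z axes, in that order (R = Rz(yaw) Ry(pitch) Rx(roll)).
In Python, from bench import observe, optics, ticket, env gives the robot as it stands.
- The arm moves only by the tool carry_out, never from a script. Its argument "rows" is a list of rows, each a list of 6 numbers: the shift along the tool's x, y, z in mm, then the turn, a rotation vector about the tool's x, y, z in rad. A call has 1 to 5 rows; each row is the pose to reach, as a shift and turn from the pose commanded when the call began, along the tool's axes at that moment; what a row does not reach only later rows make up. A row lasts 1/8 s, in which the tool goes at most 62.5 mm and 10.7 degrees, less where a joint would pass 70% of its speed; a pose out of reach is approached as far as the arm can. A call with a gripper value outside its range is refused whole. "grip" is the opening, from 0 (shut) to 1 (fully open), set as the call begins (left out, the last holds). The fingers move at their own pace and stop on an object; "squeeze" is the grip in N (left out, the last holds). Time passes only in rows, so rows that repeat a pose let the fingers close. It gives the time, the measured TCP pose, the force, the opening and the grip force at its end, in the units of the state.
- observe(): the state, without advancing time (a new reading comes with each control period).
- optics.capture(name): name is "side" or "top" or "wrist"; returns (picture, depth): 420x560x3 uint8, red, green, blue; 420x560 float32, m along the optical axis (not along the pixel's ray), 0 where there is no reading.
- optics.camera_model(name): a dict with "vfov" (degrees; the focal length in pixels is half the picture's height over the tangent of half this angle, whatever the lens; pixels are square), "cx", "cy" (the principal point, pixels), "eye" and "attitude" of the camera in the world. Camera axes: x right, y up, looking along -z (the intrinsics and any distortion apply to the point x, -y, -z); pixel columns grow to the right and rows downward; lengths in m; the calibration is good to about 2 mm. A picture is of the moment at which its call begins: read the wrist's pose just before it. camera_model takes no time and is no camera call; for the wrist camera it gives the pose at the moment of the call.
- ticket.sign_off(): hands the job in; it is judged then, once.
The state is a dict: "t": time; "joint_positions": joint angles; "qvel": joint speeds; "effort": joint torques, N m; "eef_pos": TCP position; "orientation": TCP orientation; "ft_force": force on the tool from outside, world axes, zero at the start; "torque": the same for the moment, N m; "finger_gap": finger opening in m; "grasp_force": force on a finger pad.
Only numpy, scipy, OpenCV 4.12 (cv2) and the standard library are available. Lean on these libraries where they do the work, as an engineer would, in place of code of your own. Each camera call takes 0.05 s, during which the arm holds its last target. There are 200 camera calls.

## Working session

There is one attempt and no reset: what is moved stays moved. The work goes in short steps, Python scripts to look and compute and a tool call to move; the robot and the scene stay as the last step left them, time stands still between calls to the robot, and variables do not carry over. Pictures are saved under pics/ and viewed, at most 10 in all, crops included, and the job is handed in when it is done.

Besides the shell and the picture viewer there is one more tool, called by a JSON object that holds its "fn" and its "kwargs". carry_out: Moves the arm, as the interface text tells. Its arguments: {"type":"object","properties":{"rows":{"type":"array","items":{"type":"array","items":{"type":"number"}}},"grip":{"type":"number"},"squeeze":{"type":"number"}},"required":["rows"]}

```bash
ls; mkdir -p pics
python3 - <<'E'
from bench import observe, optics, ticket, env
import cv2,numpy as np
s=observe();print({k:np.round(v,3) for k,v in s.items()},env.grasp_offset)
for n in("top","side"):
    p,d=optics.capture(n);np.savez(f"pics/{n}0.npz",p=p,d=d);cv2.imwrite(f"pics/{n}0.png",p[:,:,::-1]);print(n,optics.camera_model(n))
print(optics.camera_model("wrist"))
E
```

```text
pics
{'t': np.float64(0.0), 'joint_positions': array([ 1.233,  0.468, -0.012,  1.604,  0.006,  1.071, -0.056]), 'qvel': array([ 0.001, -0.   , -0.001,  0.001,  0.001, -0.002,  0.   ]), 'effort': array([-0.0000e+00, -5.2058e+01, -1.3000e-02, -2.4376e+01, -5.7000e-02,
        1.7000e-02,  0.0000e+00]), 'eef_pos': array([ 0.189, -0.621,  0.183]), 'orientation': array([-3.14 ,  0.   ,  0.295]), 'ft_force': array([ 0.186, -0.818, -0.365]), 'torque': array([-0.033,  0.038, -0.035]), 'grasp_force': np.float64(0.0), 'finger_gap': np.float64(0.092)} 0.0187
top {'vfov': 57.69934419323702, 'cx': 275.7794139821972, 'cy': 213.72124240015654, 'eye': array([ 0.4399415 , -0.02324901,  1.10446762]), 'attitude': array([ 0.08422319,  0.01447954, -1.54123698])}
side {'vfov': 57.628005068553726, 'cx': 288.9098042931596, 'cy': 211.84584335494975, 'eye': array([0.33057666, 0.81271091, 0.85803499]), 'attitude': array([ 8.54382905e-01, -2.16428172e-03, -2.89987275e+00])}
{'vfov': 60.688059553408905, 'cx': 282.4516222179159, 'cy': 205.77457964065377, 'eye': array([ 0.26483978, -0.59848529,  0.38382181]), 'attitude': array([-0.2865318 ,  0.00159423, -1.27520654])}
```

View pics/top0.png

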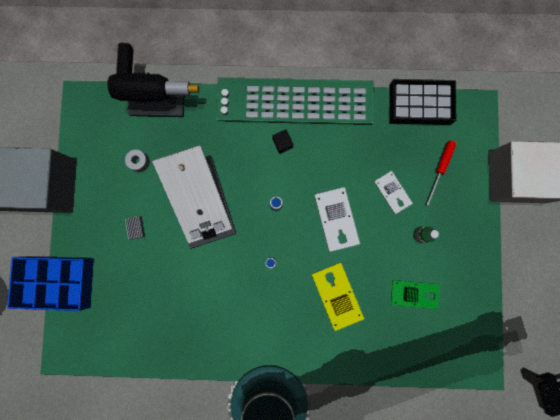

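View pics/side0.png

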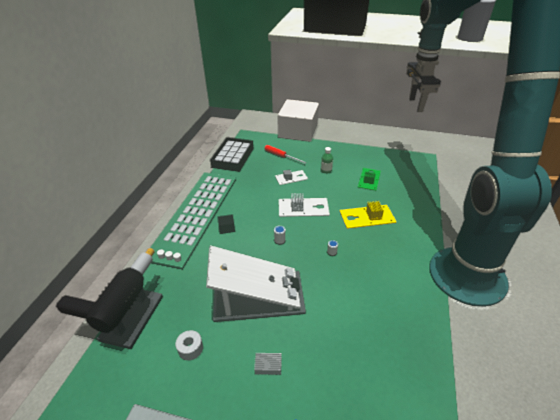

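The top view shows four plate candidates: large white (338,218), small white (394,191), yellow (338,297) and green (415,294). The large white one fits, since it isn't green or yellow and is the larger of the two whites. The stand is at (195,195), with the pin at (181,167), the screw at (199,211) and the stops near (207,232). The bystanders are caps at (276,203) and (270,263), near the plate.

```bash
cat > h.py <<'E'
import numpy as np,cv2
from scipy.spatial.transform import Rotation as R
def cam(m):
    return 210/np.tan(np.radians(m['vfov'])/2),R.from_euler('xyz',m['attitude']).as_matrix()
def cloud(m,d):
    f,A=cam(m);v,u=np.mgrid[:420,:560]
    c=np.stack([(u-m['cx'])/f*d,-(v-m['cy'])/f*d,-d],-1)
    return c@A.T+m['eye']
def ray(m,u,v,n=(0,0,1),h=0.):   # hit plane n.p=h
    f,A=cam(m);r=A@np.array([(u-m['cx'])/f,-(v-m['cy'])/f,-1]);n=np.array(n)
    return m['eye']+r*(h-n@m['eye'])/(n@r)
E
python3 - <<'E'
from h import *
from bench import optics
for n in("top","side"):
    m=optics.camera_model(n);z=np.load(f"pics/{n}0.npz");P=cloud(m,z['d']);p=z['p'].astype(int)
    white=(p.min(2)>110)&(p.max(2)-p.min(2)<40)
    box=(P[...,0]>.3)&(P[...,0]<.65)&(P[...,1]>-.3)&(P[...,1]<-.08)
    g=box&(abs(P[...,2]-.005)<.012)&white
    l,k,st,_=cv2.connectedComponentsWithStats(g.astype(np.uint8))
    i=1+np.argmax(st[1:,4]);q=P[l==i];print(n,'plate',len(q),st[i],q[:,2].mean(),cv2.minAreaRect(q[:,:2].astype(np.float32)))
    t=box&(P[...,2]>.03)&(P[...,2]<.055)
    if t.sum()>4: print('sink',t.sum(),P[t].mean(0),np.percentile(P[t][:,2],90),cv2.minAreaRect(P[t][:,:2].astype(np.float32)))
    box=(P[...,0]>.35)&(P[...,0]<.75)&(P[...,1]>.05)&(P[...,1]<.4)&white&(P[...,2]>.02)
    q=P[box];
    for _ in range(8):
        c=np.median(q,0) if _==0 else q.mean(0);w=np.linalg.svd(q-c)[2][2] if len(q)<4000 else np.linalg.eigh(np.cov((q-c).T))[1][:,0]
        w=w*np.sign(w[2]);r=(P[box]-c)@w;q=P[box][abs(r)<(.012 if _<4 else .004)]
    print('deck n',w,'tilt',np.degrees(np.arccos(w[2])),len(q),c)
    y=np.degrees(np.arctan2(-w[1],-w[0]));print('yaw from normal',y)
    ex=np.cross(np.cross(w,[0,0,1]),w);ex/=-np.linalg.norm(ex) if ex[2]<0 else np.linalg.norm(ex);ey=np.cross(w,ex)
    print(ex,ey);ab=np.stack([(q-c)@ex,(q-c)@ey],1).astype(np.float32);rc=cv2.minAreaRect(ab);print(rc,'center',c+ex*rc[0][0]+ey*rc[0][1])
z=np.load("pics/top0.npz")['p']
a=cv2.resize(z[140:260,145:245],None,fx=4.8,fy=4.8,interpolation=2);b=cv2.resize(z[160:280,300:360],None,fx=4.8,fy=4.8,interpolation=2)
cv2.imwrite("pics/c.png",np.hstack([a,b])[:,:,::-1]);print(a.shape,b.shape)
E
```

```text
<stdin>:9: RuntimeWarning: Mean of empty slice.
  ret = ret.dtype.type(ret / rcount)
Traceback (most recent call last):
cv2.error: OpenCV(4.12.0) /io/opencv/modules/imgproc/src/convhull.cpp:143: error: (-215:Assertion failed) total >= 0 && (depth == CV_32F || depth == CV_32S) in function 'convexHull'
```

Run:
```python
from h import *
from bench import optics
for n,pts in(("top",[(338,218),(338,297),(327,193),(350,245),(181,167),(199,211),(195,190),(100,320),(300,350)]),("side",[(310,208),(298,207),(400,380),(250,270)])):
    m=optics.camera_model(n);z=np.load(f"pics/{n}0.npz");P=cloud(m,z['d'])
    for u,v in pts: print(n,u,v,P[v,u].round(4),z['d'][v,u],z['p'][v,u],ray(m,u,v).round(3))
```

```text
top 338 218 [ 0.5248 -0.1841  0.0071] 1.0977198 [149 150 154] [ 0.525 -0.185  0.   ]
top 338 297 [ 0.3017 -0.1864  0.0156] 1.0705953 [84 70  0] [ 0.3   -0.189  0.   ]
top 327 193 [ 0.5969 -0.1515  0.004 ] 1.1074073 [182 186 191] [ 0.598 -0.152  0.   ]
top 350 245 [ 0.4483 -0.2198  0.0057] 1.0920879 [181 184 189] [ 0.448 -0.221  0.   ]
top 181 167 [0.6342 0.24   0.1424] 0.97924 [128 133 141] [0.663 0.279 0.   ]
top 199 211 [0.5277 0.2028 0.077 ] 1.0348977 [35 37 41] [0.534 0.22  0.   ]
top 195 190 [0.582  0.2117 0.0972] 1.0194726 [172 173 175] [0.596 0.234 0.   ]
top 100 320 [0.214  0.4881 0.0021] 1.0881314 [39 94 68] [0.214 0.489 0.   ]
top 300 350 [ 0.1489 -0.0842 -0.0007] 1.075795 [ 41 102  76] [ 0.149 -0.084  0.   ]
side 310 208 [ 0.4975 -0.175   0.0059] 1.3131169 [236 238 235] [ 0.499 -0.182  0.   ]
side 298 207 [ 0.5379 -0.1662  0.0094] 1.3115764 [108 116 112] [ 0.54  -0.177  0.   ]
side 400 380 [0.1804 0.3608 0.0017] 0.8664902 [ 72 145 109] [0.18 0.36 0.  ]
side 250 270 [0.5821 0.2074 0.0936] 0.99045455 [224 226 222] [0.613 0.133 0.   ]
```

Run:
```python
from h import *
from bench import optics
for n in("top","side"):
    m=optics.camera_model(n);z=np.load(f"pics/{n}0.npz");P=cloud(m,z['d']);p=z['p'].astype(int)
    white=(p.min(2)>110)&(p.max(2)-p.min(2)<40)
    box=(P[...,0]>.38)&(P[...,0]<.65)&(P[...,1]>-.26)&(P[...,1]<-.11)
    g=box&(abs(P[...,2]-.005)<.012)&white
    _,l,st,_=cv2.connectedComponentsWithStats(g.astype(np.uint8))
    i=1+np.argmax(st[1:,4]);q=P[l==i];print(n,'plate',len(q),st[i],q[:,2].mean(),cv2.minAreaRect(q[:,:2].astype(np.float32)))
    t=box&(P[...,2]>.03)&(P[...,2]<.055)
    if t.sum()>4: print('sink',t.sum(),P[t].mean(0),np.percentile(P[t][:,2],90),cv2.minAreaRect(P[t][:,:2].astype(np.float32)))
    box=(P[...,0]>.35)&(P[...,0]<.75)&(P[...,1]>.05)&(P[...,1]<.4)&white&(P[...,2]>.02)
    q=P[box]
    for k in range(8):
        c=np.median(q,0) if k==0 else q.mean(0);w=np.linalg.eigh(np.cov((q-c).T))[1][:,0]
        w=w*np.sign(w[2]);r=(P[box]-c)@w;q=P[box][abs(r)<(.012 if k<4 else .004)]
    print('deck n',w,'tilt',np.degrees(np.arccos(w[2])),len(q),c,'yaw',np.degrees(np.arctan2(-w[1],-w[0])))
    ex=np.cross(np.cross(w,[0,0,1]),w);ex/=np.linalg.norm(ex);ey=np.cross(w,ex)
    print(ex,ey);ab=np.stack([(q-c)@ex,(q-c)@ey],1).astype(np.float32);rc=cv2.minAreaRect(ab);print(rc,'center',c+ex*rc[0][0]+ey*rc[0][1])
z=np.load("pics/top0.npz")['p']
a=cv2.resize(z[140:260,145:245],None,fx=4.8,fy=4.8,interpolation=2);b=cv2.resize(z[160:280,300:360],None,fx=4.8,fy=4.8,interpolation=2)
cv2.imwrite("pics/c.png",np.hstack([a,b])[:,:,::-1]);print(a.shape,b.shape)
```

```text
top plate 1493 [ 315  187   45   65 1493] 0.005405946701224031 ((0.5228492021560669, -0.1811944544315338), (0.1703958511352539, 0.09226474910974503), 15.718023300170898)
sink 156 [ 0.5447721  -0.17286806  0.04267936] 0.04709988047908953 ((0.5442755818367004, -0.17393048107624054), (0.039757758378982544, 0.05023069307208061), 15.751449584960938)
deck n [-0.44006951 -0.16043657  0.8835151 ] tilt 27.930660413060345 3803 [0.57946998 0.22187837 0.09513943] yaw 20.03038812747525
[0.83007224 0.30262025 0.46840267] [-0.34251848  0.93951109  0.        ]
((-0.015867561101913452, 0.00039464235305786133), (0.13042019307613373, 0.2509020268917084), 89.77083587646484) center [0.56616359 0.21744729 0.08770702]
side plate 709 [279 197  51  20 709] 0.004205685771165186 ((0.5224056243896484, -0.18361398577690125), (0.17274461686611176, 0.09899546205997467), 16.81355857849121)
sink 85 [ 0.54426244 -0.1707089   0.04198309] 0.04620504853748482 ((0.5450993180274963, -0.1734098494052887), (0.03786735236644745, 0.05239350348711014), 13.589555740356445)
deck n [-0.44116581 -0.15852791  0.88331287] tilt 27.955387666560235 3158 [0.57945844 0.22735859 0.0949362 ] yaw 19.76532228428272
[0.83127304 0.2987085  0.46878393] [-0.3381684   0.94108561  0.        ]
((-0.01707954704761505, -0.005848988890647888), (0.25121572613716125, 0.1342625916004181), 0.283526748418808) center [0.56723862 0.21675239 0.08692958]
(576, 480, 3) (576, 288, 3)
```

View pics/c.png

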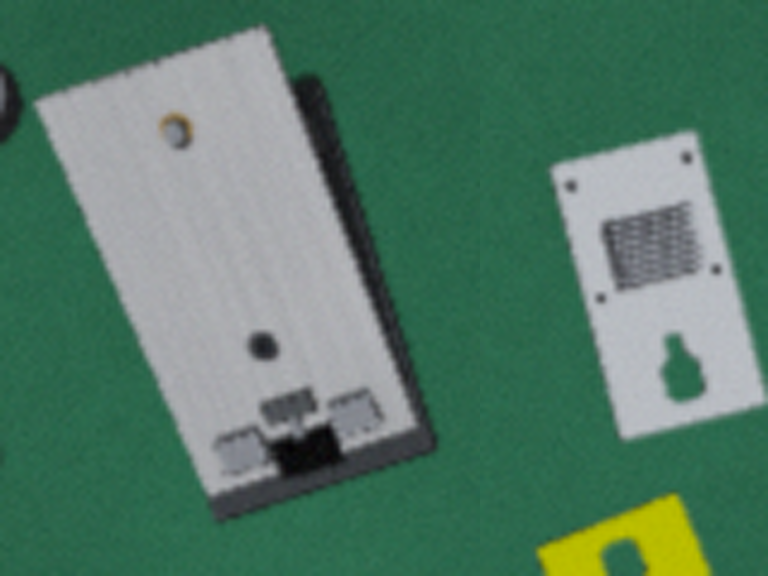

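The crop confirms the large white plate: sink towards the far end and keyhole towards the near end, so yaw is about +15.7°. On the stand, the screw is at top-image pixel (199.8,212.1), the pin at (181.9,167.3) and the stops are at the low end.

```bash
cat >> h.py <<'E'
def rows(p,Rt,s=None):
    from bench import observe
    s=s or observe();R0=R.from_euler('xyz',s['orientation'])
    return (R0.inv().apply(np.array(p)-s['eef_pos'])*1000).round(1),(R0.inv()*Rt).as_rotvec().round(3)
E
python3 - <<'E'
from h import *
from bench import optics
t=np.radians(28)
m=optics.camera_model("top");mt=m
n=np.array([-.4406,-.1595,.8834]);n/=np.linalg.norm(n)
c=(np.array([.57947,.22188,.09514])+np.array([.57946,.22736,.09494]))/2
h=n@c
for nm,(u,v),k in(("screw",(199.8,212.1),.0105),("pin",(181.9,167.3),.012)):
    print(nm,ray(mt,u,v,n,h+k)-n*k)
a=ray(mt,199.8,212.1,n,h);
z=np.load("pics/side0.npz")['p'];cv2.imwrite("pics/s.png",cv2.resize(z[235:325,200:315],None,fx=6,fy=6,interpolation=2)[:,:,::-1])
print(rows([.544,-.175,.16],R.from_euler('xyz',[np.pi,0,np.radians(105.7)])))
E
```

```text
screw [0.52954222 0.20248461 0.06614418]
pin [0.63956908 0.2406487  0.12791122]
(array([ 469.8, -324. ,   23.1]), array([-1.00e-03, -1.00e-03, -1.55e+00]))
```

View pics/s.png

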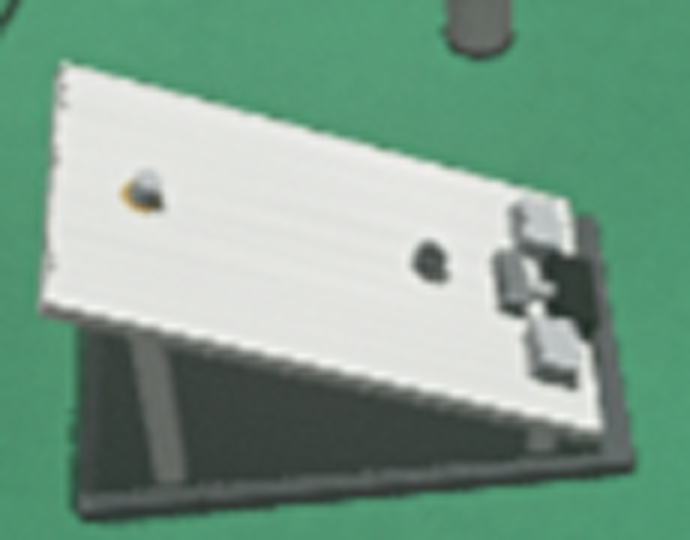

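The side crop shows the screw head at (271.7,278.5) and the pin top at (224.7,266.2) in full-image pixels. I'll cross-check the deck origin with these while moving to above the plate.

Run:
```python
from h import *
from bench import optics
m=optics.camera_model("side")
n=np.array([-.4406,-.1595,.8834]);n/=np.linalg.norm(n)
h=n@np.array([.57946,.22462,.09504])
for nm,(u,v),k,x in(("screw",(271.7,278.5),.0105,-.038),("pin",(224.7,266.2),.012,.093)):
    q=ray(m,u,v,n,h+k)-n*k;print(nm,q,q-x*np.array([.8313,.2977,.4695]))
```

```text
screw [0.52875814 0.20897354 0.0669272 ] [0.56034754 0.22028614 0.0847682 ]
pin [0.6368911  0.24841506 0.12798029] [0.5595802  0.22072896 0.08431679]
```

{"fn": "carry_out", "kwargs": {"rows": [[60,-40,0,0,0,-0.187],[120,-80,0,0,0,-0.37],[175,-120,0,0,0,-0.55],[230,-160,0,0,0,-0.73],[280,-195,0,0,0,-0.91]], "grip": 1}}

```text
t: 0.72
eef_pos: [0.3833, -0.3749, 0.1834]
orientation: [-3.141, 0.0, 1.211]
ft_force: [1.1, 0.1, -0.0]
finger_gap: 0.0922
grasp_force: 0.0
```

{"fn": "carry_out", "kwargs": {"rows": [[50,16,-14,0,0,-0.14],[100,32,-28,0,0,-0.28],[148,48,-42,0,0,-0.42],[196,64,-56,0,0,-0.55],[244,80,-67,0,0,-0.634]]}}

```text
t: 1.35
eef_pos: [0.5452, -0.1764, 0.2508]
orientation: [-3.141, 0.0, 1.842]
ft_force: [0.4, 0.5, 0.3]
finger_gap: 0.0917
grasp_force: 0.0
```

```bash
cat > w.py <<'E'
import sys
from h import *
from bench import observe, optics
n=sys.argv[1];s=observe();m=optics.camera_model("wrist");p,d=optics.capture("wrist")
np.savez(f"pics/{n}.npz",p=p,d=d,m=np.array([m],dtype=object));cv2.imwrite(f"pics/{n}.png",p[:,:,::-1])
print({k:np.round(s[k],4) for k in("t","eef_pos","orientation","joint_positions","ft_force","finger_gap")});print(m)
E
python3 w.py wp
python3 - <<'E'
from h import *
z=np.load("pics/wp.npz",allow_pickle=True);m=z['m'][0];P=cloud(m,z['d']);p=z['p'].astype(int)
white=(p.min(2)>110)&(p.max(2)-p.min(2)<40)
box=(P[...,0]>.38)&(P[...,0]<.65)&(P[...,1]>-.26)&(P[...,1]<-.09)
g=box&(abs(P[...,2]-.005)<.012)&white
_,l,st,_=cv2.connectedComponentsWithStats(g.astype(np.uint8))
i=1+np.argmax(st[1:,4]);q=P[l==i];print('plate',len(q),q[:,2].mean(),cv2.minAreaRect(q[:,:2].astype(np.float32)))
t=box&(P[...,2]>.038)&(P[...,2]<.055)
print('sink',t.sum(),P[t].mean(0),cv2.minAreaRect(P[t][:,:2].astype(np.float32)))
print(rows([.56,.2,.3],R.from_euler('xyz',[np.pi,0,np.radians(110)])))
E
```

```text
{'t': np.float64(1.35), 'eef_pos': array([ 0.5452, -0.1764,  0.2508]), 'orientation': array([-3.1415e+00,  2.0000e-04,  1.8416e+00]), 'joint_positions': array([ 0.6811,  0.332 , -0.5353,  1.6924,  0.1821,  1.167 ,  0.3687]), 'ft_force': array([0.4397, 0.4916, 0.2749]), 'finger_gap': np.float64(0.0917)}
{'vfov': 60.688059553408905, 'cx': 282.4516222179159, 'cy': 205.77457964065377, 'eye': array([ 0.52397053, -0.09954301,  0.45202139]), 'attitude': array([-0.2853216 ,  0.00144043,  0.27158412])}
plate 2767 0.004849581859292416 ((0.5320809483528137, -0.2058037966489792), (0.17578493058681488, 0.046313442289829254), 12.21639633178711)
sink 710 [ 0.54355352 -0.17278268  0.04458936] ((0.5435123443603516, -0.17401686310768127), (0.03947440907359123, 0.04980061948299408), 15.993785858154297)
(array([351.5, 112.5, -46. ]), array([ 0.006, -0.002, -0.067]))
```

The wrist view gives the sink at (0.5435, -0.174) with yaw about 15.9°, which agrees with the other two cameras. Next I'll look at the deck.

{"fn": "carry_out", "kwargs": {"rows": [[60,20,-12,0,0,-0.02],[120,40,-24,0,0,-0.04],[178,58,-36,0,0,-0.067],[236,76,-46,0,0,-0.067],[294,94,-46,0,0,-0.067]]}}

```text
t: 2.02
eef_pos: [0.5575, 0.1319, 0.2971]
orientation: [3.14, 0.001, 1.905]
ft_force: [0.9, 0.3, -0.4]
finger_gap: 0.0919
grasp_force: 0.0
```

{"fn": "carry_out", "kwargs": {"rows": [[58,18,0,0,0,0],[58,18,0,0,0,0]]}}

```text
t: 2.28
eef_pos: [0.553, 0.1973, 0.2962]
orientation: [-3.141, -0.003, 1.915]
ft_force: [0.2, -0.3, 0.2]
finger_gap: 0.0919
grasp_force: 0.0
```

```bash
python3 w.py wd
```

```text
{'t': np.float64(2.275), 'eef_pos': array([0.553 , 0.1973, 0.2962]), 'orientation': array([-3.1412e+00, -3.0000e-03,  1.9153e+00]), 'joint_positions': array([ 0.1442,  0.3597, -0.7051,  1.59  ,  0.2373,  1.2803, -0.253 ]), 'ft_force': array([ 0.1953, -0.2991,  0.1878]), 'finger_gap': np.float64(0.0919)}
{'vfov': 60.688059553408905, 'cx': 282.4516222179159, 'cy': 205.77457964065377, 'eye': array([0.52644576, 0.27172171, 0.49764784]), 'attitude': array([-0.28198643,  0.00169601,  0.34540166])}
```

View pics/wd.png

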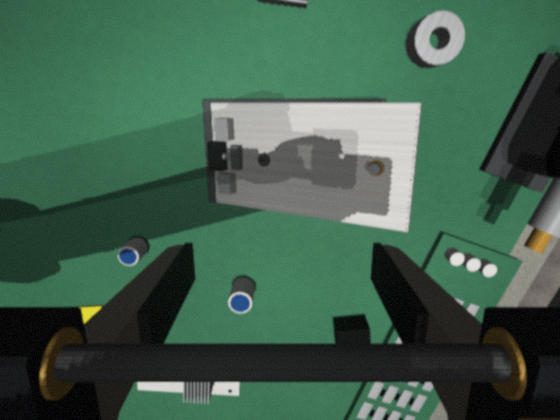

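The wrist view shows the deck with the screw head at about (264,159), the pin at about (376,168) and the stops at (226,127) and (227,183).

Run:
```python
from h import *
z=np.load("pics/wd.npz",allow_pickle=True);m=z['m'][0];P=cloud(m,z['d']);p=z['p'].astype(int)
v,u=np.mgrid[:420,:560]
b=(abs(u-264)<12)&(abs(v-159)<12)&(p.sum(2)<120);uc,vc=u[b].mean(),v[b].mean();print(b.sum(),uc,vc,np.ptp(u[b]),np.ptp(v[b]))
roi=(u>240)&(u<400)&(v>108)&(v<205)
q=P[roi&(z['d']>0)]
for k in range(8):
    c=np.median(q,0) if k==0 else q.mean(0);w=np.linalg.eigh(np.cov((q-c).T))[1][:,0];w*=np.sign(w[2])
    r=(P[roi]-c)@w;q=P[roi][abs(r)<(.01 if k<4 else .003)]
print(w,np.degrees(np.arccos(w[2])),'yaw',np.degrees(np.arctan2(-w[1],-w[0])),len(q))
h=w@c
ps=[ray(m,uc,vc,w,h+.0105)-w*.0105, ray(m,376,168,w,h+.012)-w*.012]
ex=(ps[1]-ps[0]);print(ps,np.linalg.norm(ex),np.degrees(np.arctan2(ex[1],ex[0])))
exn=np.cross(np.cross(w,[0,0,1]),w);exn/=np.linalg.norm(exn);ey=np.cross(w,exn)
print('origin',ps[0]+.038*exn,ps[1]-.093*exn)
M=((abs((P-c)@w)<.006)&(P[...,2]>.02)&(u>195)&(u<430)&(v>90)&(v<240)).astype(np.uint8)
M=cv2.morphologyEx(M,cv2.MORPH_OPEN,np.ones((5,5)));q=P[M>0];ab=np.stack([(q-ps[0])@exn,(q-ps[0])@ey],1).astype(np.float32);print(cv2.minAreaRect(ab),'(rel screw)')
```

```text
60 263.46666666666664 159.81666666666666 9 9
[-0.44038022 -0.15973517  0.88348737] 27.93405230805403 yaw 19.936772790955708 14910
[array([0.53156238, 0.20389171, 0.06759376]), array([0.64132603, 0.24515641, 0.12976688])] 0.13272653359684283 20.603317567359458
origin [0.56312288 0.21533937 0.08539505] [0.56408586 0.21713977 0.08620057]
((0.04162761569023132, 0.0005171597003936768), (0.1295713633298874, 0.2513084411621094), 89.88184356689453) (rel screw)
```

Run:
```python
from h import *
T=R.from_euler('xyz',[np.pi,0,np.radians(105.8)])
print(rows([.5437,-.174,.10],T))
```

```text
(array([-343.2, -132.2,  195.8]), array([-0.001, -0.001,  0.064]))
```

{"fn": "carry_out", "kwargs": {"rows": [[-55,-20,10,0,0,0.064],[-110,-42,20,0,0,0.064],[-165,-64,40,0,0,0.064],[-215,-84,70,0,0,0.064],[-260,-100,105,0,0,0.064]]}}

```text
t: 2.95
eef_pos: [0.5455, -0.0922, 0.1909]
orientation: [3.141, 0.002, 1.837]
ft_force: [0.4, -1.3, 0.5]
finger_gap: 0.0921
grasp_force: 0.0
```

{"fn": "carry_out", "kwargs": {"rows": [[-38,-14,45,0,0,0],[-83,-32,75,0,0,0],[-83,-32,91,0,0,0],[-83,-32,91,0,0,0]]}}

```text
t: 3.45
eef_pos: [0.5361, -0.1765, 0.0993]
orientation: [-3.139, -0.002, 1.84]
ft_force: [0.0, 0.5, 1.2]
finger_gap: 0.092
grasp_force: 0.0
```

Run:
```python
from h import *
T=R.from_euler('xyz',[np.pi,0,np.radians(105.8)])
print(rows([.5437,-.174,.014],T))
```

```text
(array([ 0.2,  8.2, 85.2]), array([-0.002, -0.002, -0.007]))
```

{"fn": "carry_out", "kwargs": {"rows": [[0,8,30,0,0,-0.007],[0,8,60,0,0,-0.007],[0,8,75,0,0,-0.007],[0,8,85,0,0,-0.007],[0,8,85,0,0,-0.007]]}}

```text
t: 4.08
eef_pos: [0.5455, -0.1735, 0.0157]
orientation: [3.142, 0.0, 1.849]
ft_force: [1.2, -0.2, 0.6]
finger_gap: 0.092
grasp_force: 0.0
```

{"fn": "carry_out", "kwargs": {"rows": [[0,0,0,0,0,0],[0,0,0,0,0,0],[0,0,0,0,0,0],[0,0,0,0,0,0],[0,0,0,0,0,0]], "grip": 0, "squeeze": 50}}

```text
t: 4.7
eef_pos: [0.5453, -0.1737, 0.0155]
orientation: [-3.142, 0.0, 1.849]
ft_force: [-0.2, -0.1, 0.2]
finger_gap: 0.0438
grasp_force: 0.0
```

{"fn": "carry_out", "kwargs": {"rows": [[0,0,0,0,0,0],[0,0,0,0,0,0],[0,0,0,0,0,0]]}}

```text
t: 5.08
eef_pos: [0.5453, -0.1737, 0.0154]
orientation: [-3.142, -0.0, 1.849]
ft_force: [-0.5, -0.1, 0.2]
finger_gap: 0.014
grasp_force: 0.0
```

{"fn": "carry_out", "kwargs": {"rows": [[0,0,-30,0,0,0],[0,0,-80,0,0,0],[0,0,-140,0,0,0],[0,0,-200,0,0,0],[0,0,-230,0,0,0]]}}

```text
t: 5.7
eef_pos: [0.5467, -0.1737, 0.2493]
orientation: [3.138, 0.003, 1.849]
ft_force: [0.2, -0.7, 0.2]
finger_gap: 0.0007
grasp_force: 0.0
```

```bash
python3 w.py wg
cat >> h.py <<'E'
ex=np.array([.8297,.3020,.4695]);ey=np.array([-.342,.9397,0]);n=np.cross(ex,ey);O=np.array([.5625,.2155,.085])
TD=R.from_matrix(np.stack([ey,ex,-n],1))
E
python3 - <<'E'
from h import *
from bench import optics
for x,z in((22,80),(22,25)):
    print(rows(O+ex*(x+22)/1e3+n*(z+15.7)/1e3,TD))
E
```

```text
{'t': np.float64(5.7), 'eef_pos': array([ 0.5467, -0.1737,  0.2493]), 'orientation': array([3.1377e+00, 3.1000e-03, 1.8489e+00]), 'joint_positions': array([ 0.6992,  0.3366, -0.5652,  1.6959,  0.1954,  1.1605,  0.3601]), 'ft_force': array([ 0.202 , -0.6938,  0.1667]), 'finger_gap': np.float64(0.0007)}
{'vfov': 60.688059553408905, 'cx': 282.4516222179159, 'cy': 205.77457964065377, 'eye': array([ 0.52388364, -0.09675702,  0.45020785]), 'attitude': array([-0.28815166, -0.002548  ,  0.27892919])}
(array([370.6, 114.1,  60.8]), array([-0.481,  0.023, -0.068]))
(array([372.7, 139.5, 109.5]), array([-0.481,  0.023, -0.068]))
```

View pics/wg.png

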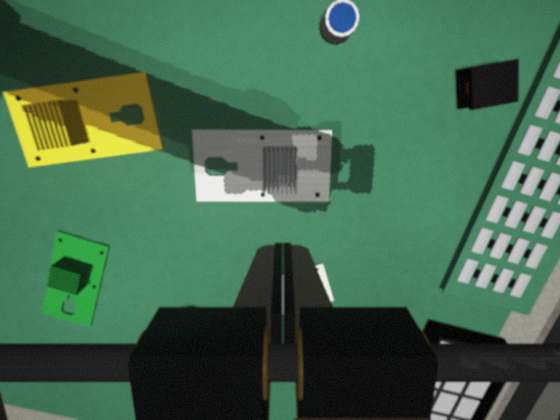

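The picture shows the fingers shut and empty, with the plate still flat at (262,165), apparently offset from the gripper axis. I'll check the reported TCP against the fingertips as the cameras measure them.

Run:
```python
from h import *
from bench import optics,observe
z=np.load("pics/wg.npz",allow_pickle=True);m=z['m'][0];P=cloud(m,z['d']);f,A=cam(m)
def proj(m,X):
    f,A=cam(m);c=A.T@(X-m['eye']);return m['cx']+f*c[0]/-c[2],m['cy']-f*c[1]/-c[2]
s=observe();print('tcp proj wrist',proj(m,s['eef_pos']))
for u,v in((278,246),(290,246),(275,270),(292,270),(280,170)): print(u,v,P[v,u].round(4))
T=R.from_euler('xyz',s['orientation'])
for n_ in("top","side"):
    m=optics.camera_model(n_);p,d=optics.capture(n_);np.savez(f"pics/{n_}1.npz",p=p,d=d);print(n_,proj(m,s['eef_pos']))
    P=cloud(m,d);q=P.reshape(-1,3);b=(abs(q[:,0]-.5467)<.12)&(abs(q[:,1]+.1737)<.12)&(q[:,2]>.2)&(q[:,2]<.33)
    if b.sum(): k=q[b];k=k[k[:,2]<k[:,2].min()+.03];print(k.min(0),k.max(0),k.mean(0),len(k))
    a=cv2.resize(p[120:290,240:420] if n_=="top" else p[60:260,220:400],(360,400));cv2.imwrite(f"pics/{n_}1.png",a[:,:,::-1])
cv2.imwrite("pics/g2.png",np.hstack([cv2.imread("pics/top1.png"),cv2.imread("pics/side1.png")]))
```

```text
tcp proj wrist (np.float64(285.09682407992324), np.float64(241.8849944439215))
278 246 [ 0.5415 -0.1649  0.2837]
290 246 [ 0.5472 -0.163   0.2843]
275 270 [ 0.5404 -0.1649  0.3106]
292 270 [ 0.5473 -0.1624  0.3118]
280 170 [ 0.5451 -0.178   0.0108]
top (np.float64(349.86919179273866), np.float64(199.52076574648459))
[ 0.55068035 -0.16304199  0.29152233] [ 0.55400255 -0.1617713   0.29857148] [ 0.55230159 -0.16235359  0.29535526] 3
side (np.float64(296.6837468621465), np.float64(143.88767773410387))
[ 0.53198395 -0.17231569  0.27845947] [ 0.55778034 -0.15959512  0.30778937] [ 0.54577505 -0.16595914  0.29506489] 79
```

View pics/g2.png

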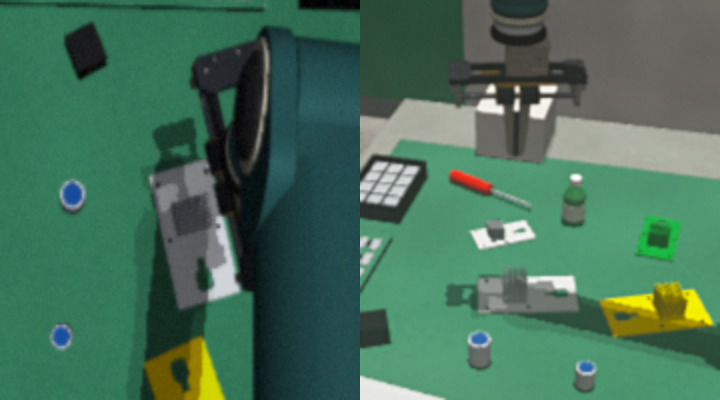

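The picture confirms it. The side view shows the tips at row ~135, while the reported TCP projects to row 144, so the real fingertips sit about 30 mm above the reported TCP. They closed just over the sink. I'll check whether this also holds with the gripper open, using the saved frames.

Run:
```python
from h import *
from bench import optics
for nm,tcp,rpy in(("wp",[.5452,-.1764,.2508],[3.1415,0,1.8416]),("wd",[.553,.1973,.2962],[-3.1412,-.003,1.9153]),("wg",[.5467,-.1737,.2493],[3.1377,.0031,1.8489])):
    z=np.load(f"pics/{nm}.npz",allow_pickle=True);m=z['m'][0];P=cloud(m,z['d'])
    q=R.from_euler('xyz',rpy).inv().apply(P.reshape(-1,3)-tcp);q=q[(q[:,2]<.02)&(q[:,2]>-.12)&(abs(q[:,0])<.03)&(abs(q[:,1])<.08)]
    print(nm,len(q),'tool z pct',np.percentile(q[:,2],[95,98,99,100]).round(4));t=q[q[:,2]>np.percentile(q[:,2],97)];print(t.min(0).round(4),t.max(0).round(4))
    print('cam in tool',R.from_euler('xyz',rpy).inv().apply(m['eye']-tcp))
m=optics.camera_model("side");z=np.load("pics/side1.npz");f,A=cam(m)
for zz in (.25,.27,.28,.29):
    c=A.T@(np.array([.5467,-.1737,zz])-m['eye']);print(zz,m['cy']-f*c[1]/-c[2])
p=z['p'].astype(int);print(p[125:150,297].sum(1))
```

```text
wp 14416 tool z pct [-0.0409 -0.0354 -0.0333 -0.0296]
[-0.0102 -0.0579 -0.0374] [ 0.0112  0.0584 -0.0296]
cam in tool [ 7.97350412e-02  1.22550475e-04 -2.01221376e-01]
wd 14413 tool z pct [-0.0409 -0.0353 -0.0332 -0.03  ]
[-0.0101 -0.058  -0.0373] [ 0.0108  0.0584 -0.03  ]
cam in tool [ 7.96210629e-02  6.14039376e-05 -2.01209921e-01]
wg 5807 tool z pct [-0.0392 -0.0346 -0.0328 -0.03  ]
[ 0.0085 -0.0129 -0.0364] [ 0.0108  0.0125 -0.03  ]
cam in tool [ 7.96272941e-02 -3.33084507e-05 -2.01157316e-01]
0.25 144.64503298085663
0.27 138.85773539547705
0.28 135.91412182809228
0.29 132.93642708768644
[138 136 133 136 138 137 134 139 136 132 131 135 157 270 284 311 348 362
 356 353 352 356 349 349 349]
```

The tips are a constant 29.5 mm short of the reported TCP, the same open or shut and in both cameras, so I'll use that offset: reported TCP = tip + 29.5 mm along tool z. Now I'll reopen and regrasp.

{"fn": "carry_out", "kwargs": {"rows": [[0,-1,40,0,0,0],[0,-1,80,0,0,0],[0,-1,120,0,0,0],[0,-1,120,0,0,0],[0,-1,120,0,0,0]], "grip": 1}}

```text
t: 6.48
eef_pos: [0.5448, -0.1738, 0.1259]
orientation: [3.141, -0.0, 1.849]
ft_force: [0.4, -0.1, 0.4]
finger_gap: 0.0482
grasp_force: 0.0
```

{"fn": "carry_out", "kwargs": {"rows": [[0,0,0,0,0,0],[0,0,0,0,0,0],[0,0,0,0,0,0],[0,0,0,0,0,0],[0,0,20,0,0,0]]}}

```text
t: 7.1
eef_pos: [0.5457, -0.1744, 0.1061]
orientation: [3.139, 0.002, 1.848]
ft_force: [0.3, -0.8, -0.4]
finger_gap: 0.0917
grasp_force: 0.0
```

Run:
```python
from h import *
T=R.from_euler('xyz',[np.pi,0,np.radians(105.9)])
print(rows([.5436,-.174,-.0155],T))
```

```text
(array([  1.2,  -2.2, 121.6]), array([0.003, 0.002, 0.   ]))
```

{"fn": "carry_out", "kwargs": {"rows": [[1,-2,45,0,0,0],[1,-2,85,0,0,0],[1,-2,110,0,0,0],[1,-2,120,0,0,0],[1,-2,120,0,0,0]]}}

```text
t: 7.72
eef_pos: [0.5417, -0.1732, -0.0154]
orientation: [-3.14, -0.001, 1.849]
ft_force: [0.3, 0.1, 1.2]
finger_gap: 0.0915
grasp_force: 0.0
```

{"fn": "carry_out", "kwargs": {"rows": [[0,0,0,0,0,0],[0,0,0,0,0,0],[0,0,0,0,0,0],[0,0,0,0,0,0],[0,0,0,0,0,0]], "grip": 0, "squeeze": 55}}

```text
t: 8.35
eef_pos: [0.5422, -0.1736, -0.0144]
orientation: [3.142, 0.0, 1.849]
ft_force: [0.1, 0.1, -0.0]
finger_gap: 0.0441
grasp_force: 0.0
```

{"fn": "carry_out", "kwargs": {"rows": [[0,0,0,0,0,0],[0,0,0,0,0,0],[0,0,0,0,0,0]]}}

```text
t: 8.72
eef_pos: [0.5428, -0.1734, -0.0144]
orientation: [3.141, 0.0, 1.849]
ft_force: [1.6, 0.5, 0.0]
finger_gap: 0.0392
grasp_force: 55.0
```

Gripped, with a 39 mm gap and 55 N. Now I'll lift it.

{"fn": "carry_out", "kwargs": {"rows": [[0,0,-15,0,0,0],[0,0,-50,0,0,0],[0,0,-100,0,0,0],[0,0,-155,0,0,0],[0,0,-210,0,0,0]]}}

```text
t: 9.35
eef_pos: [0.5406, -0.1735, 0.1971]
orientation: [-3.139, -0.001, 1.849]
ft_force: [0.7, -0.1, -5.1]
finger_gap: 0.0397
grasp_force: 55.0
```

```bash
cat >> h.py <<'E'
def tgt(x,z,y=0.,g=(22,0,-14.4)): # plate origin at deck (x,y,z) mm
    return O+(ex*(x+g[0])+ey*(y+g[1])+n*(z+g[2]))/1e3
def platepose(s,g=(22,0,-14.4)):
    Rt=R.from_euler('xyz',s['orientation']);d=(s['eef_pos']-O)
    M=TD.inv()*Rt
    e=np.array([d@ex,d@ey,d@n])*1000-np.array(g)
    return e.round(1),(M.as_rotvec()).round(3)
E
python3 - <<'E'
from h import *
for z in(90,30):print(tgt(22,z),rows(tgt(22,z),TD))
E
```

```text
[0.5656529  0.21664898 0.17240925] (array([368.2, 131.2,  24.7]), array([-0.491,  0.016, -0.07 ]))
[0.59212425 0.22628312 0.11943207] (array([370.2, 159.4,  77.6]), array([-0.491,  0.016, -0.07 ]))
```

{"fn": "carry_out", "kwargs": {"rows": [[40,14,0,0,0,0],[95,34,-5,-0.05,0,0],[150,54,-10,-0.1,0,-0.02],[205,74,-10,-0.2,0,-0.03],[260,92,-10,-0.3,0,-0.04]]}}

```text
t: 9.98
eef_pos: [0.5579, 0.1032, 0.2054]
orientation: [2.841, 0.006, 1.889]
ft_force: [1.2, -0.0, -4.8]
finger_gap: 0.0395
grasp_force: 55.0
```

Run:
```python
from h import *
print(rows(tgt(22,80),TD))
```

```text
(array([105.7,  33.2,  53.4]), array([-0.188,  0.018, -0.026]))
```

{"fn": "carry_out", "kwargs": {"rows": [[40,14,15,-0.1,0.01,-0.02],[75,24,30,-0.188,0.018,-0.026],[106,33,53,-0.188,0.018,-0.026],[106,33,53,-0.188,0.018,-0.026],[106,33,53,-0.188,0.018,-0.026]]}}

```text
t: 10.6
eef_pos: [0.5703, 0.216, 0.1635]
orientation: [2.656, 0.001, 1.919]
ft_force: [0.3, -0.2, -3.7]
finger_gap: 0.0397
grasp_force: 55.0
```

Run:
```python
from h import *
from bench import observe,optics
s=observe();print(platepose(s),s['joint_positions'].round(2),rows(tgt(22,30),TD))
for n_ in("top","side"):
    m=optics.camera_model(n_);p,d=optics.capture(n_);np.savez(f"pics/{n_}2.npz",p=p,d=d)
    a=p[110:280,130:310] if n_=="top" else p[150:350,180:360];cv2.imwrite(f"pics/{n_}2.png",cv2.resize(a,(390,420))[:,:,::-1])
cv2.imwrite("pics/h2.png",np.hstack([cv2.imread("pics/top2.png"),cv2.imread("pics/side2.png")]))
m=optics.camera_model("wrist");p,d=optics.capture("wrist");P=cloud(m,d);q=P.reshape(-1,3)-O
D=np.stack([q@ex,q@ey,q@n],1)*1000
c=p.reshape(-1,3).astype(int);k=(c.min(1)>50)&(c.max(1)-c.min(1)<40)
T=platepose(s)[0]
b=k&(abs(D[:,2]-T[2]-5)<12)&(abs(D[:,0]-T[0])<110)&(abs(D[:,1])<70)
D=D[b];print(len(D),D.mean(0),D.min(0),D.max(0))
A=np.c_[D[:,:2],np.ones(len(D))];print('plane slopes',np.linalg.lstsq(A,D[:,2],rcond=None)[0])
print('rect',cv2.minAreaRect(D[:,:2].astype(np.float32)))
```

```text
(array([21.5, -2.1, 80.2]), array([ 0.003, -0.001,  0.001])) [ 0.05  0.26 -0.56  2.12  0.55  0.36 -0.59] (array([ 2.2,  0.7, 50.2]), array([-0.003,  0.001, -0.001]))
30058 [17.91224025 10.96747101 85.86359605] [-63.5663239  -49.6632493   79.21509691] [107.69557674  40.87229745  97.19591541]
plane slopes [ 2.78708520e-03 -1.50711954e-02  8.59789660e+01]
rect ((21.96637725830078, -4.204479217529297), (90.47067260742188, 171.02406311035156), 89.6988754272461)
```

View pics/h2.png

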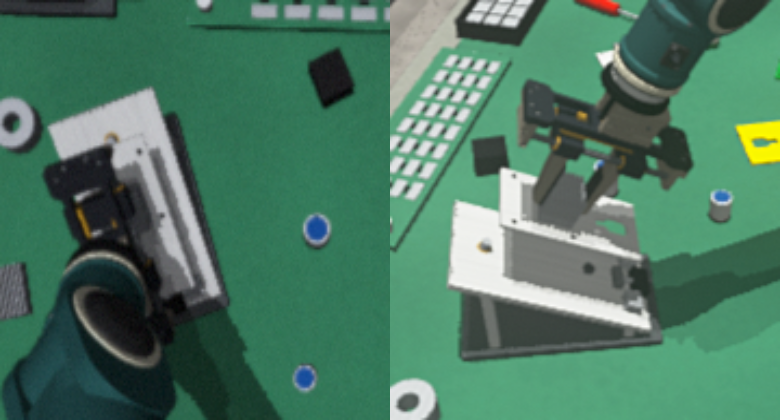

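The plate in hand sits at deck (22.0, -4.2, 81) by the wrist camera, flat and square within 0.015 rad. The picture shows it hovering parallel above the deck. I'll correct y by +4.2 mm and lower it.

{"fn": "carry_out", "kwargs": {"rows": [[4,0,15,0,0,0],[4,0,30,0,0,0],[4,0,45,0,0,0],[4,0,60,0,0,0],[4,0,62,0,0,0]]}}

```text
t: 11.38
eef_pos: [0.5973, 0.2289, 0.1085]
orientation: [2.655, -0.0, 1.917]
ft_force: [0.2, 0.3, -4.4]
finger_gap: 0.0397
grasp_force: 55.0
```

```bash
cat > c.py <<'E'
from h import *
from bench import observe,optics
G=(21.5,2.1,-14.4)
s=observe();T=platepose(s,G);print(round(s['t'],2),T,s['ft_force'].round(1))
f=s['ft_force'];print('force ex,ey,n',(f@ex).round(1),(f@ey).round(1),(f@n).round(1),s['torque'].round(2))
m=optics.camera_model("wrist");p,d=optics.capture("wrist");q=cloud(m,d).reshape(-1,3)-O
D=np.stack([q@ex,q@ey,q@n],1)*1000;c=p.reshape(-1,3).astype(int)
k=(c.min(1)>50)&(c.max(1)-c.min(1)<40)&(D[:,2]>T[0][2]+40)&(D[:,2]<T[0][2]+50)&(abs(D[:,0]-T[0][0]-22)<30)&(abs(D[:,1])<40)
b=(abs(D[:,2]-T[0][2]-5)<6)&(abs(D[:,0]-T[0][0])<110)&(abs(D[:,1])<60)&(c.min(1)>50)&(c.max(1)-c.min(1)<40)
D=D[b];A=np.c_[D[:,:2],np.ones(len(D))]
print(len(D),D.min(0).round(1),D.max(0).round(1),'plane',np.linalg.lstsq(A,D[:,2]-5,rcond=None)[0].round(3),cv2.minAreaRect(D[:,:2].astype(np.float32)))
E
python3 c.py
```

```text
11.38 (array([22.5, -1.4, 17.6]), array([ 0.002, -0.001,  0.003])) [ 0.2  0.3 -4.4]
force ex,ey,n -1.8 0.2 -4.0 [-0.39  0.79 -0.02]
28788 [-63.8 -46.2  16.6] [107.   45.1  28.6] plane [-1.0000e-03 -8.0000e-03  1.7902e+01] ((21.554115295410156, -0.6116065979003906), (91.03266906738281, 170.88758850097656), 89.85771179199219)
```

{"fn": "carry_out", "kwargs": {"rows": [[1,0,3,0,0,0],[1,0,5,0,0,0],[1,0,6,0,0,0],[1,0,7,0,0,0],[1,0,8,0,0,0]]}}

```text
t: 12.05
eef_pos: [0.6002, 0.2327, 0.1028]
orientation: [2.653, -0.0, 1.919]
ft_force: [-8.1, -3.2, 4.0]
finger_gap: 0.0399
grasp_force: 55.0
```

{"fn": "carry_out", "kwargs": {"rows": [[0,0,1,0,0,0],[0,0,2,0,0,0],[0,0,3,0,0,0],[0,0,4,0,0,0],[0,0,5,0,0,0]]}}

```text
t: 12.68
eef_pos: [0.6022, 0.2335, 0.0986]
orientation: [2.653, 0.0, 1.919]
ft_force: [-8.9, -2.9, 5.6]
finger_gap: 0.0399
grasp_force: 55.0
```

```bash
python3 c.py
```

```text
12.68 (array([23.3,  1.2,  6. ]), array([ 0.   , -0.001,  0.001])) [-8.9 -2.9  5.6]
force ex,ey,n -5.7 0.4 9.3 [-0.52  0.9  -0.12]
29395 [-86.7 -43.5   5. ] [107.9  47.7  17. ] plane [ 2.00e-03 -7.00e-03  6.18e+00] ((10.556854248046875, 2.0895423889160156), (90.91880798339844, 194.56178283691406), 89.92052459716797)
```

The plate is already passing over the screw head, with only the pin resisting at about 13 N. I'll continue down.

{"fn": "carry_out", "kwargs": {"rows": [[-1,-1,1,0,0,0],[-1,-1,2,0,0,0],[-1,-1,3,0,0,0],[-1,-1,4,0,0,0],[-1,-1,5,0,0,0]]}}

```text
t: 13.35
eef_pos: [0.6044, 0.2342, 0.0944]
orientation: [2.651, -0.001, 1.92]
ft_force: [-8.1, -3.3, 6.9]
finger_gap: 0.0394
grasp_force: 55.0
```

{"fn": "carry_out", "kwargs": {"rows": [[0,0,0.5,0,0,0],[0,0,1,0,0,0],[0,0,1.5,0,0,0],[0,0,2,0,0,0],[0,0,2,0,0,0]]}}

```text
t: 13.98
eef_pos: [0.605, 0.2344, 0.0933]
orientation: [2.651, 0.0, 1.92]
ft_force: [-13.0, -4.8, 14.8]
finger_gap: 0.0394
grasp_force: 55.0
```

```bash
python3 c.py
```

```text
13.97 (array([23.3,  1.1, -0.1]), array([-0.002,  0.   , -0.   ])) [-13.   -4.8  14.8]
force ex,ey,n -5.2 -0.0 19.6 [-0.64  1.69  0.02]
49257 [-86.7 -59.1  -1.1] [129.7  60.   10.9] plane [-0.002 -0.017 -1.613] ((21.509506225585938, 0.44135284423828125), (216.4137420654297, 119.11653137207031), 5.931639316258952e-05)
```

The plate is on the deck with z≈0, keyhole x≈-37 and 20 N of press. Now I'll slide it down the slope with a slightly lighter press and a small lateral correction.

{"fn": "carry_out", "kwargs": {"rows": [[-1,-2,-0.5,0,0,0],[-1,-5,-0.5,0,0,0],[-1,-8,-0.5,0,0,0],[-1,-11,-0.5,0,0,0],[-1,-11,-0.5,0,0,0]]}}

```text
t: 14.65
eef_pos: [0.6002, 0.2325, 0.0914]
orientation: [2.643, -0.002, 1.922]
ft_force: [-1.2, 1.6, 11.0]
finger_gap: 0.0396
grasp_force: 55.0
```

```bash
python3 c.py
```

```text
14.65 (array([17.9,  0.9,  0.7]), array([-0.01 ,  0.003, -0.   ])) [-1.2  1.6 11. ]
force ex,ey,n 4.7 1.9 10.0 [-0.05 -0.35  0.07]
42508 [-92.1 -59.3  -0.3] [127.9  59.9  11.7] plane [-0.    -0.017 -0.657] ((17.904212951660156, 0.2779273986816406), (219.98074340820312, 119.17082214355469), 0.008951758965849876)
```

{"fn": "carry_out", "kwargs": {"rows": [[0,0,0,0,0,0],[0,0,0,0,0,0],[0,-2,0,0,0,0],[0,-4,0,0,0,0],[0,-4,0,0,0,0]]}}

```text
t: 15.32
eef_pos: [0.5974, 0.2314, 0.09]
orientation: [2.642, -0.002, 1.922]
ft_force: [0.2, 1.2, 12.4]
finger_gap: 0.0399
grasp_force: 55.0
```

```bash
python3 c.py
```

```text
15.32 (array([14.6,  0.9,  0.9]), array([-0.011,  0.003, -0.   ])) [ 0.2  1.2 12.4]
force ex,ey,n 6.4 1.0 10.7 [ 0.   -0.61  0.04]
39577 [-95.4 -59.3  -0.1] [124.6  59.8  11.9] plane [ 0.001 -0.017 -0.264] ((14.618194580078125, 0.25975799560546875), (119.05401611328125, 219.98590087890625), 89.97727966308594)
```

{"fn": "carry_out", "kwargs": {"rows": [[0,-2,-0.3,0,0,0],[0,-4,-0.3,0,0,0],[0,-6,-0.3,0,0,0],[0,-8,-0.3,0,0,0],[0,-10,-0.3,0,0,0]]}}

```text
t: 16.0
eef_pos: [0.5923, 0.2297, 0.088]
orientation: [2.636, -0.004, 1.922]
ft_force: [7.5, 2.6, 13.0]
finger_gap: 0.0395
grasp_force: 55.0
```

```bash
python3 c.py
```

```text
16.0 (array([8.9, 1.1, 1.6]), array([-0.017,  0.004, -0.   ])) [ 7.5  2.6 13. ]
force ex,ey,n 13.2 -0.1 7.7 [ 0.33 -2.47 -0.03]
31809 [-101.1  -59.2    0.6] [118.8  59.9  12.6] plane [ 0.011 -0.011  1.075] ((8.841537475585938, 0.3385047912597656), (119.02411651611328, 219.99595642089844), 89.93003845214844)
```

{"fn": "carry_out", "kwargs": {"rows": [[0,-1.5,0.4,0.005,0,0],[0,-3,0.8,0.01,0,0],[0,-4.5,1,0.015,0,0],[0,-6,1.2,0.02,0,0],[0,-7,1.2,0.02,0,0]]}}

```text
t: 16.68
eef_pos: [0.5892, 0.2287, 0.085]
orientation: [2.652, -0.005, 1.923]
ft_force: [12.4, 3.4, 8.8]
finger_gap: 0.0398
grasp_force: 55.0
```

```bash
python3 c.py
```

```text
16.68 (array([4.7, 1.2, 0.5]), array([-0.001,  0.005, -0.   ])) [12.4  3.4  8.8]
force ex,ey,n 15.5 -1.1 1.7 [ 0.78 -3.99 -0.06]
42845 [-105.3  -58.8   -0.5] [114.7  60.   11.5] plane [-0.006 -0.019 -0.737] ((4.703895568847656, 0.5798912048339844), (219.98631286621094, 118.81566619873047), 0.0016638346714898944)
```

{"fn": "carry_out", "kwargs": {"rows": [[0,-1,0,0,0,0],[0,-2,0,0,0,0],[0,-3,0,0,0,0],[0,-4,0,0,0,0],[0,-5,0,0,0,0]]}}

```text
t: 17.35
eef_pos: [0.5859, 0.2273, 0.0829]
orientation: [2.651, -0.005, 1.922]
ft_force: [17.3, 3.8, 7.7]
finger_gap: 0.0397
grasp_force: 55.0
```

```bash
python3 c.py
```

```text
17.35 (array([0.5, 1. , 0.3]), array([-0.002,  0.005,  0.001])) [17.3  3.8  7.7]
force ex,ey,n 19.1 -2.3 -1.5 [ 0.84 -4.57 -0.32]
43992 [-109.5  -59.1   -0.7] [110.5  59.9  11.3] plane [-0.008 -0.02  -0.969] ((0.5120162963867188, 0.3767509460449219), (118.96629333496094, 219.9481201171875), 89.98665618896484)
```

{"fn": "carry_out", "kwargs": {"rows": [[0,-1,0,0,0,0],[0,-2,0,0,0,0],[0,-3,0,0,0,0],[0,-3,0,0,0,0],[0,-3,0,0,0,0]]}}

```text
t: 18.02
eef_pos: [0.5857, 0.2271, 0.0834]
orientation: [2.647, -0.006, 1.921]
ft_force: [20.7, 5.4, 8.8]
finger_gap: 0.0393
grasp_force: 55.0
```

```bash
python3 c.py
```

```text
18.02 (array([0.5, 0.9, 0.8]), array([-0.006,  0.006,  0.001])) [20.7  5.4  8.8]
force ex,ey,n 22.9 -2.0 -2.2 [ 1.01 -5.46 -0.4 ]
39207 [-109.5  -59.2   -0.2] [110.5  60.   11.8] plane [-0.003 -0.02  -0.245] ((0.5135879516601562, 0.3771095275878906), (119.24766540527344, 219.96275329589844), 89.99711608886719)
```

The plate has stopped moving at x≈0.5 while the force keeps rising, so it's against the stops. I'll add a bit more press and hold.

{"fn": "carry_out", "kwargs": {"rows": [[0,-1,0.3,0.003,0,0],[0,-2,0.5,0.005,0,0],[0,-3,0.5,0.005,0,0],[0,-4,0.5,0.005,0,0],[0,-4,0.5,0.005,0,0]]}}

```text
t: 18.7
eef_pos: [0.5856, 0.2271, 0.0835]
orientation: [2.646, -0.007, 1.921]
ft_force: [25.2, 5.5, 11.1]
finger_gap: 0.0395
grasp_force: 55.0
```

{"fn": "carry_out", "kwargs": {"rows": [[0,0,0,0,0,0],[0,0,0,0,0,0],[0,0,0,0,0,0],[0,0,0,0,0,0],[0,0,0,0,0,0]]}}

```text
t: 19.32
eef_pos: [0.5856, 0.2271, 0.0834]
orientation: [2.646, -0.007, 1.921]
ft_force: [25.9, 5.7, 12.4]
finger_gap: 0.0397
grasp_force: 55.0
```

{"fn": "carry_out", "kwargs": {"rows": [[0,0,0,0,0,0],[0,0,0,0,0,0],[0,0,0,0,0,0],[0,0,0,0,0,0],[0,0,0,0,0,0]]}}

```text
t: 19.95
eef_pos: [0.5856, 0.2271, 0.0835]
orientation: [2.646, -0.007, 1.921]
ft_force: [26.5, 5.6, 11.7]
finger_gap: 0.0397
grasp_force: 55.0
```

```bash
python3 c.py
python3 - <<'E'
from h import *
from bench import optics
o=[]
for n_ in("side","wrist"):
    p,d=optics.capture(n_)
    o.append(cv2.resize(p[235:325,200:315],(400,313)) if n_=="side" else cv2.resize(p,(400,300)))
cv2.imwrite("pics/k.png",np.hstack([o[0][:300],o[1]])[:,:,::-1])
E
```

```text
19.95 (array([0.5, 0.9, 1. ]), array([-0.007,  0.007,  0.002])) [26.5  5.6 11.7]
force ex,ey,n 29.2 -3.8 -2.2 [ 1.28 -6.89 -0.56]
36951 [-109.4  -59.1    0. ] [110.5  60.   12. ] plane [ 0.002 -0.02   0.176] ((0.5590133666992188, 0.4229850769042969), (219.8847198486328, 119.07198333740234), 0.03648901358246803)
```

View pics/k.png

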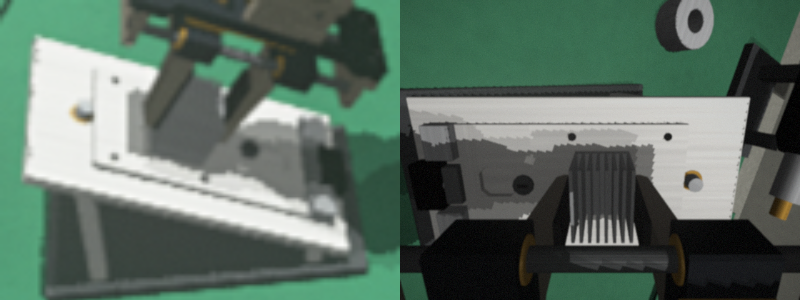

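The side crop and wrist view show the plate against the stops, with the screw head at the slot end and the pin clear and rising just behind the upper edge. I'll keep holding.

{"fn": "carry_out", "kwargs": {"rows": [[0,0,0,0,0,0],[0,0,0,0,0,0],[0,0,0,0,0,0],[0,0,0,0,0,0],[0,0,0,0,0,0]]}}

```text
t: 20.72
eef_pos: [0.5856, 0.2271, 0.0834]
orientation: [2.646, -0.007, 1.921]
ft_force: [26.5, 5.8, 12.1]
finger_gap: 0.0397
grasp_force: 55.0
```

{"fn": "carry_out", "kwargs": {"rows": [[0,0,0,0,0,0],[0,0,0,0,0,0],[0,0,0,0,0,0],[0,0,0,0,0,0],[0,0,0,0,0,0]]}}

```text
t: 21.35
eef_pos: [0.5856, 0.2271, 0.0834]
orientation: [2.646, -0.007, 1.921]
ft_force: [26.0, 6.5, 10.7]
finger_gap: 0.0398
grasp_force: 55.0
```

{"fn": "carry_out", "kwargs": {"rows": [[0,0,0,0,0,0],[0,0,0,0,0,0],[0,0,0,0,0,0],[0,0,0,0,0,0],[0,0,0,0,0,0]]}}

```text
t: 21.98
eef_pos: [0.5856, 0.2271, 0.0834]
orientation: [2.646, -0.007, 1.921]
ft_force: [26.9, 5.6, 11.2]
finger_gap: 0.0397
grasp_force: 55.0
```

{"fn": "carry_out", "kwargs": {"rows": [[0,0,0,0,0,0],[0,0,0,0,0,0],[0,0,0,0,0,0],[0,0,0,0,0,0],[0,0,0,0,0,0]]}}

```text
t: 22.6
eef_pos: [0.5856, 0.2272, 0.0834]
orientation: [2.646, -0.007, 1.921]
ft_force: [26.5, 6.4, 12.0]
finger_gap: 0.0399
grasp_force: 55.0
```

{"fn": "carry_out", "kwargs": {"rows": [[0,0,0,0,0,0],[0,0,0,0,0,0],[0,0,0,0,0,0],[0,0,0,0,0,0],[0,0,0,0,0,0]]}}

```text
t: 23.22
eef_pos: [0.5856, 0.2271, 0.0834]
orientation: [2.646, -0.007, 1.921]
ft_force: [27.0, 5.9, 12.9]
finger_gap: 0.0396
grasp_force: 55.0
```

{"fn": "carry_out", "kwargs": {"rows": [[0,0,0,0,0,0],[0,0,0,0,0,0],[0,0,0,0,0,0],[0,0,0,0,0,0],[0,0,0,0,0,0]]}}

```text
t: 23.85
eef_pos: [0.5856, 0.2271, 0.0834]
orientation: [2.646, -0.007, 1.921]
ft_force: [26.7, 5.7, 12.1]
finger_gap: 0.0395
grasp_force: 55.0
```

```bash
cat > pin.py <<'E'
from h import *
from bench import optics
m=optics.camera_model("wrist");p,d=optics.capture("wrist");q=cloud(m,d).reshape(-1,3)-O
D=np.stack([q@ex,q@ey,q@n],1)*1000
b=(abs(D[:,0]-93)<4)&(abs(D[:,1])<4);print('pin z',np.percentile(D[b,2],[10,50,90]).round(1),b.sum())
b=(abs(D[:,0]-112)<6)&(abs(D[:,1])<20);print('deck z',np.median(D[b,2]).round(1))
b=(abs(D[:,0]-70)<8)&(abs(D[:,1]-25)<10);print('plate top z',np.median(D[b,2]).round(1))
b=(abs(D[:,1]-20)<8)&(D[:,0]>60)&(D[:,0]<110)&(D[:,2]>3);print('plate upper edge',np.percentile(D[b,0],[98,100]).round(1))
E
python3 pin.py;python3 c.py
```

```text
pin z [11.2 11.8 12.5] 201
deck z -0.2
plate top z 127.0
plate upper edge [83.4 85. ]
23.9 (array([0.5, 0.9, 1. ]), array([-0.007,  0.007,  0.002])) [26.6  5.6 12.1]
force ex,ey,n 29.4 -3.9 -2.0 [ 1.27 -6.87 -0.53]
36886 [-109.5  -59.1    0. ] [110.5  60.   12. ] plane [ 0.002 -0.019  0.171] ((0.5312728881835938, 0.4025535583496094), (219.97445678710938, 119.12907409667969), 0.039153192192316055)
```

The pin reads 12 mm above the deck, so it's fully up, and the plate's upper edge is at 85. I'll hold a moment longer, relax the push, then open part-way.

{"fn": "carry_out", "kwargs": {"rows": [[0,0,0,0,0,0],[0,0,0,0,0,0],[0,0,0,0,0,0],[0,0,0,0,0,0],[0,0,0,0,0,0]]}}

```text
t: 24.58
eef_pos: [0.5856, 0.2271, 0.0834]
orientation: [2.646, -0.007, 1.921]
ft_force: [26.4, 5.1, 11.6]
finger_gap: 0.0396
grasp_force: 55.0
```

{"fn": "carry_out", "kwargs": {"rows": [[0,2,0,0,0,0],[0,4,0,0,0,0],[0,6,0,0,0,0],[0,8,0,0,0,0],[0,8,0,0,0,0]]}}

```text
t: 25.2
eef_pos: [0.5859, 0.2272, 0.0825]
orientation: [2.657, -0.005, 1.921]
ft_force: [10.6, 2.3, 11.6]
finger_gap: 0.0396
grasp_force: 55.1
```

```bash
python3 pin.py;python3 c.py
```

```text
pin z [11.1 11.8 12.7] 207
deck z -0.2
plate top z 126.9
plate upper edge [83.5 86.1]
25.25 (array([0.4, 0.9, 0. ]), array([0.004, 0.005, 0.001])) [10.4  2.9 11.9]
force ex,ey,n 15.1 -0.9 5.5 [ 0.76 -4.36 -0.41]
45331 [-109.6  -59.2   -1. ] [110.4  60.   11. ] plane [-0.009 -0.022 -1.192] ((0.39240264892578125, 0.37688446044921875), (119.12301635742188, 220.0522918701172), 89.95319366455078)
```

{"fn": "carry_out", "kwargs": {"rows": [[0,2,-0.3,0,0,0],[0,4,-0.6,0,0,0],[0,6,-1,-0.004,0,0],[0,7,-1,-0.004,0,0],[0,7,-1,-0.004,0,0]]}}

```text
t: 25.92
eef_pos: [0.5858, 0.2271, 0.0824]
orientation: [2.663, -0.003, 1.921]
ft_force: [-2.2, -1.5, 7.8]
finger_gap: 0.0395
grasp_force: 55.2
```

{"fn": "carry_out", "kwargs": {"rows": [[0,0,0,0,0,0],[0,0,0,0,0,0],[0,0,0,0,0,0],[0,0,0,0,0,0],[0,0,0,0,0,0]], "grip": 0.7}}

```text
t: 26.55
eef_pos: [0.5812, 0.2238, 0.0772]
orientation: [2.675, -0.001, 1.919]
ft_force: [0.8, 0.1, -0.6]
finger_gap: 0.0644
grasp_force: 0.0
```

```bash
python3 pin.py;python3 c.py
```

```text
pin z [11.  11.9 12.6] 220
deck z -0.2
plate top z 121.5
plate upper edge [85.6 87.8]
26.6 (array([-7.1, -0.7, -2.1]), array([0.022, 0.   , 0.001])) [0.4 0.3 0. ]
force ex,ey,n 0.5 0.2 -0.2 [-0.25  0.3   0.01]
46258 [-117.1  -59.9   -2.4] [102.9  60.    8.9] plane [-0.004 -0.016 -1.622] ((-7.073760986328125, 0.059604644775390625), (219.9829864501953, 119.90807342529297), 0.0501227043569088)
```

It's released with no contact force. I'll re-centre around the sink and back straight out.

{"fn": "carry_out", "kwargs": {"rows": [[0,3,0,0,0,0],[0,6,-3,0,0,0],[0,6,-15,0,0,0],[0,6,-35,0,0,0],[0,6,-60,0,0,0]]}}

```text
t: 27.28
eef_pos: [0.5606, 0.2164, 0.1341]
orientation: [2.676, -0.001, 1.919]
ft_force: [0.4, -0.6, 0.3]
finger_gap: 0.0646
grasp_force: 0.0
```

{"fn": "carry_out", "kwargs": {"rows": [[0,0,-40,0,0,0],[0,0,-80,0,0,0],[0,0,-80,0,0,0]]}}

```text
t: 27.65
eef_pos: [0.5284, 0.2037, 0.2081]
orientation: [2.67, 0.001, 1.917]
ft_force: [-0.5, 0.7, -1.0]
finger_gap: 0.0646
grasp_force: 0.0
```

Run:
```python
from h import *
from bench import optics,observe
m=optics.camera_model("wrist");p,d=optics.capture("wrist");cv2.imwrite("pics/f.png",p[:,:,::-1]);P=cloud(m,d)
q=P.reshape(-1,3)-O;D=np.stack([q@ex,q@ey,q@n],1)*1000
b=(D[:,2]>3)&(D[:,2]<7.5)&(D[:,0]>-86)&(D[:,0]<89)&(abs(D[:,1])<60);print(b.sum(),cv2.minAreaRect(D[b][:,:2].astype(np.float32)),np.median(D[b,2]))
b=(abs(D[:,0]-93)<4)&(abs(D[:,1])<4);print('pin z',np.median(D[b,2]))
b=(D[:,2]>40)&(D[:,2]<50)&(abs(D[:,0]-22)<35)&(abs(D[:,1])<40);print('sink',D[b].mean(0))
s=observe();print(s['t'],s['eef_pos'],s['ft_force'])
```

```text
13730 ((1.4298171997070312, 0.768035888671875), (174.80758666992188, 93.04999542236328), 0.002221910748630762) 5.007122637287722
pin z 11.72143030604379
sink [23.82232336  2.9032022  44.72532779]
27.7 [0.52811943 0.20326393 0.2065048 ] [ 0.07046347 -0.61117868 -0.0259373 ]
```

View pics/f.png

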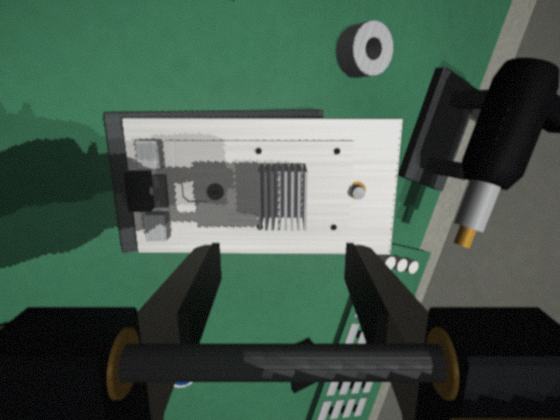

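The final view shows the plate lying locked and flat on the deck. The screw head (215,190) is in the slot, the pin (358,191) is up behind the upper edge, and the gripper is clear. I'm handing it in.

```bash
python3 -c "
from bench import ticket
print(ticket.sign_off())"
```

```text
the job is handed in; nothing more can be done
None
```

The plate is hung on the stand and handed in at about 28 s: my last camera check showed it flat within about 2 mm of home, the screw head in its slot, the latch pin up and the gripper clear; the hand-in returned no verdict.

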